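Let the returned lamp into the lever-lid bin

ROBOT

A 6-joint arm with a two-finger parallel gripper is mounted at the origin on the work surface. World frame = base frame: x ahead of the robot, y to its left, z up, the work surface at z = 0. Lengths are in m, angles in degrees, forces in N, time in s.
With the tool pointing down it reaches from about 0.35 to 0.725 m from the base axis. Payload 6 kg.
Tool frame: the origin (TCP) lies at the very end of the fingers, on their centre line; the grasp point (between the pads) lies robot.grip_point_offset behind it (robot.grip_point_offset is the distance from the TCP to the grasp point, in m); z points along the fingers, y is the direction in which the jaws open and shut (so a half turn about z gives the same grasp; the last joint's range is limited). The gripper opens to 85 mm and grips with 20 to 120 N. Pads are 22 mm wide; open, the fingers measure 114 mm over their backs; the gripper's body (76 mm by 85 mm) begins 54 mm behind the grasp point. The pads swing forward as they close: fully open they stand 13 mm farther back than shut.
Start: joints at [-53.188, 2.303, 4.859, 0, -92.561, -19.12], TCP at [0.182, -0.572, 0.231] pointing down, gripper open.
Joint ranges: [-146.85, 146.85], [-73.84, 115.35], [-62.03, 85.46], [-188.31, 113.3], [-161.28, -10.13], [-171.36, 171.36]. Speed limits (degrees/s): [147.25, 147.25, 172.46, 180, 180, 180].

INTERFACE

Orientations are given as a 3x3 rotation matrix whose columns are the frame's x, y, z axes.
In Python, from rig import get_state, camera, camera_info, ticket, robot gives the robot as it stands.
- The arm moves only by the shell command python3 -m inch 'ROWS'. ROWS is JSON, a list of rows, each a list of 7 numbers: the opening, from -1 (shut) to 1 (fully open), then the shift along the world's x, y, z in mm, then the turn, a rotation vector about the world's x, y, z in rad. In form: [[hand, dx, dy, dz, rx, ry, rz], ...]. A call has 1 to 8 rows; each row shifts and turns the pose as measured when the row begins; what a row does not reach is not made up. A row lasts 1/10 s, in which the tool goes at most 50 mm and 8.59 degrees, less where a joint would pass 70% of its speed; a pose out of reach is approached as far as the arm can. A call is refused whole if a number of a shift passes 50 or a number of a turn 0.15, either way. A call with a gripper value outside its range is refused whole. The fingers move at their own pace and stop on an object; the grip force is fixed at half the most. Time passes only in rows, so rows that do not move let the fingers close. It gives the time, the measured TCP pose, the force and the opening at its end, in the units of the state.
- get_state(): the state, without advancing time (a new reading comes with each control period).
- camera(name): name is "scene" or "top"; returns the picture (400x640x3 uint8, red, green, blue); there is no depth.
- camera_info(name): a dict with "K" (3x3 intrinsics, pixels), "k1" (the pictures are not rectified: a ray, as slopes to the right and down, at radius r is drawn at 1 + k1 r^2 times it, then the intrinsics apply), "R" (3x3) and "t" (3): a world point X has camera coordinates R X + t. Camera axes: x right, y down, z forward; pixel columns grow to the right and rows downward; lengths in m; the calibration is good to about 2 mm. A picture is of the moment at which its call begins. camera_info takes no time and is no camera call.
- ticket.hand_in(): hands the job in, once; it reports no verdict.
The state is a dict: "time": time; "q": joint angles; "dq": joint speeds; "tau": joint torques, N m; "tool_pos": TCP position; "orientation": TCP orientation; "force": force on the tool from outside, world axes, zero at the start; "torque": the same for the moment, N m; "gripper_width": finger opening in m.
Only numpy, scipy, OpenCV 4.12 (cv2) and the standard library are available. Lean on these libraries where they do the work, as an engineer would, in place of code of your own. Each camera call takes 0.05 s, during which the arm holds its last target.

TASK

Press the lever of the returns bin down with the fingertips so that its lid lifts and the round lamp waiting on the chute rolls into the bin, then ease the lever back up so that the lid closes fully and gently, without slamming. Work the lever only: do not touch the lamp or the lid, do not pick anything up, and leave the other things on the bench where they are.

Things in the scene. Friction and masses are not known exactly. Their poses are not given: they have to be found in the camera images.
- station: Returns bin of grey sheet steel, fixed to the bench, 190 (x) by 204 (y) by 130 mm high. Origin: centre of its underside, on the bench; x points from the lever side through the bin to the chute, z up. Walls 3 mm, inner floor 4 mm up. The lever sticks out at x below -93 mm. The rear wall (x = +90 mm) is 58 mm high in a window 156 mm wide, where the chute starts.
- paddle_top (a point): Centre of the upper face of the lever's black rubber paddle, where to press; moves with the lever. Paddle 40 mm along the lever, 60 mm across, 6 mm thick, free beneath. At rest x = -215, y = 0, z = 138 mm in the bin's frame, tilted up to its free end by 0.25 rad; fully pressed about z = 81 mm, x within 6 mm of the same, tilted down by 0.25 rad.
- lever_hinge (a point): The lever's pivot (axis along the bin's y), at x = -106, z = 100 mm in the bin's frame; paddle_top is 115 mm from it.
- lever (a joint): Lever angle in rad: 0 at rest (up), 0.5 fully pressed (stop). Pressing the paddle needs about 4 to 10 N; there is no spring or damper, only slight friction: the weight of the lid pushes the lever back up and, if let go, the lid falls and slams.
- lid (a joint): Lid angle in rad: 0 shut, 1.0 fully lifted. It is always twice the lever's angle. The lamp can pass beneath the lid's skirt from about 0.5 rad. Lowering the lid over about 2 s is gentle.
- lid_plate: Plain bare-metal lid, 196 by 212 by 3 mm, with a 55 mm skirt at its free (chute) edge that closes the window and holds the lamp back. Origin: middle of the hinge line; x runs along the lid to its free edge. The free edge rises to about 300 mm above the bench when fully lifted.
- lamp: Round vehicle lamp with black rim, 70 mm in diameter, 42 mm thick, loose, about 0.18 kg. Origin: its centre; y is its axis. It stands on its rim on the chute (railed, 230 mm long, sloping down into the bin at 19 degrees), against the lid's skirt, and rolls in by itself within 1 to 2 s of the lid lifting; its centre is then under 60 mm above the bench.
- lamp_cluster: Bystander: rectangular vehicle lamp, black housing with red and amber lens, 190 (x) by 85 by 55 mm high. Origin: centre of its underside.
- screwdriver: Bystander: red-handled screwdriver lying flat on the bench, along its x.
- carton: Bystander: small cardboard carton, 70 by 70 by 90 mm high. Origin: centre of its underside.
- reflector: Bystander: open bare-metal reflector cup, 90 mm in diameter at the top, 50 mm high. Origin: centre of its underside.
Things that resemble listed ones, but are neither listed nor needed, are in the scene too. What is shaped like the lamp but blue is not meant.

How it is judged (in metres and radians):
On the way, in this order (a step that is already met when the one before it is completed fails the run):
1. the lever has lifted the lid (value of joint lid above 0.3 rad).
2. the lamp has rolled into the bin (x of lamp in the frame of station between -0.09 and 0.08 m and y of lamp in the frame of station between -0.1 and 0.1 m and z of lamp in the frame of station between 0 and 0.08 m), for 0.1 s.
At the end, for the whole second after the job is handed in: The lamp lies at rest inside the bin (centre within the bin's walls and less than 80 mm above the bench), and the lid is shut (under 0.04 rad) and still (all of step 2 and value of joint lid below 0.04 rad and velocity of joint lid between -0.1 and 0.1 rad/s and linear speed of lamp below 0.03 m/s); the robot touches nothing.
It fails at once if the lid was dropped: it fell faster than 2.5 rad/s (a slam) (velocity of joint lid below -2.5 rad/s).
It fails at once if the robot touched the lamp (contact force between any of the fingers, the arm and lamp above 0.5 N).
It fails at once if the robot touched the lid instead of the lever (contact force between any of the fingers, the arm and lid_plate above 1 N).
It fails at once if another thing on the bench was moved or lifted by more than 20 mm (distance of any of lamp_cluster, screwdriver, carton, reflector from where it was at the start of the episode above 0.02 m).
It also fails if it takes over 35 s, if anything falls off the work surface, if the arm or the gripper's body presses on something with over 40 N, if the wrist force passes 120 N, or if a joint passes its speed limit or range.

## Working session

There is one attempt and no reset: what is moved stays moved. The work goes in short steps, Python scripts to look and compute and a shell command to move; the robot and the scene stay as the last step left them, time stands still between calls to the robot, and variables do not carry over. Pictures are saved under pics/ and viewed, and the job is handed in when it is done.

```bash
ls; mkdir -p pics; python3 - <<'E'
from rig import *
import cv2
s=get_state();print(s)
for n in("scene","top"):
    cv2.imwrite(f"pics/{n}0.png",camera(n)[:,:,::-1]);print(n,camera_info(n))
print(robot.grip_point_offset)
E
```

```text
pics
{'time': 0.0, 'q': array([-5.31874826e+01,  2.33842498e+00,  4.80140793e+00, -2.57226448e-02,
       -9.25626537e+01, -1.91210200e+01]), 'dq': array([ 0.13146349, -0.02782743, -0.02056443,  0.07239828, -0.00322213,
        0.13172728]), 'tau': array([-1.01665937e-03, -3.68198526e+01,  3.47413123e+01,  6.93237886e+00,
       -5.43845861e-03,  2.74238471e-05]), 'tool_pos': array([ 0.18231709, -0.57127577,  0.23027523]), 'orientation': array([[-9.52700557e-01, -3.03909824e-01, -6.83291207e-04],
       [-3.03910557e-01,  9.52699120e-01,  1.66145124e-03],
       [ 1.46039578e-04,  1.79052493e-03, -9.99998386e-01]]), 'force': array([-0.31336301,  0.41555641, -0.25645529]), 'torque': array([0.01723663, 0.01718733, 0.0446507 ]), 'gripper_width': 0.08528014124712929}
scene {'K': array([[377.20633561,   0.        , 319.1598209 ],
       [  0.        , 377.20633561, 200.82009084],
       [  0.        ,   0.        ,   1.        ]]), 'k1': 0.03045310851019642, 'R': array([[-0.61145713,  0.791033  , -0.01967137],
       [ 0.56056351,  0.41549378, -0.71633335],
       [-0.55846999, -0.44903419, -0.69748087]]), 't': array([ 0.33059155, -0.28811067,  1.36817107])}
top {'K': array([[371.45897579,   0.        , 326.47017799],
       [  0.        , 371.45897579, 195.88499589],
       [  0.        ,   0.        ,   1.        ]]), 'k1': -0.03472641930609515, 'R': array([[-0.01039634, -0.99969404, -0.02244442],
       [-0.99851589,  0.01157886, -0.05321605],
       [ 0.05345964,  0.02185786, -0.99833076]]), 't': array([0.05978297, 0.5866617 , 1.00559888])}
0.0187
```

View pics/scene0.png

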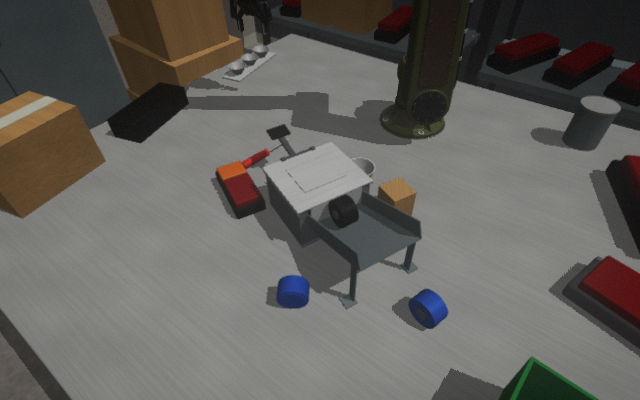

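View pics/top0.png

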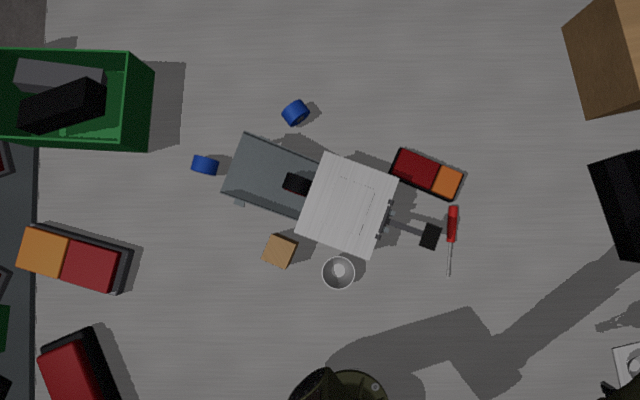

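The top view shows the bin lid around (347,205), the paddle at (430,236), and the black lamp on the chute at (297,183). In the scene view the paddle is at (278,131) and the lamp at (344,210). Things that could be mistaken:
- **Lamp:** the blue discs in the top view at (295,112) and (204,165).
- **Paddle:** the dark boxes in the top view at (620,205) and (62,105), and the black box in the scene view at (150,110).

I choose the black pad on the bin's stem, and will check it in a close crop.

```bash
cat > h.py <<'E'
import numpy as np, cv2
from rig import camera_info
def ray(n,u,v):
    c=camera_info(n);K,k=c['K'],c['k1']
    d=np.array([(u-K[0,2])/K[0,0],(v-K[1,2])/K[1,1]]);x=d.copy()
    for _ in range(20): x=d/(1+k*(x@x))
    R,t=c['R'],c['t'];o=-R.T@t;w=R.T@np.array([x[0],x[1],1]);return o,w/np.linalg.norm(w)
def plane(n,u,v,z):
    o,w=ray(n,u,v);return o+w*(z-o[2])/w[2]
def tri(p,q):
    o1,a=ray('top',*p);o2,b=ray('scene',*q)
    s=np.linalg.lstsq(np.c_[a,-b],o2-o1,rcond=None)[0];P,Q=o1+a*s[0],o2+b*s[1]
    return (P+Q)/2,np.linalg.norm(P-Q)
def proj(n,X):
    c=camera_info(n);p=c['R']@X+c['t'];x=p[:2]/p[2];x=x*(1+c['k1']*(x@x));return x*c['K'][0,0]+c['K'][:2,2]
E
python3 - <<'E'
from h import *
cs={}
for n,(x0,y0,x1,y1) in dict(top=(412,218,446,255),scene=(262,120,294,142)).items():
    im=cv2.imread(f'pics/{n}0.png');g=im.max(2)
    print(n,np.sort(g[y0:y1,x0:x1].ravel())[::60])
    m=np.zeros_like(g);m[y0:y1,x0:x1]=(g[y0:y1,x0:x1]<45)*255
    c=max(cv2.findContours(m,0,2)[0],key=cv2.contourArea)
    M=cv2.moments(c);print(n,cv2.contourArea(c),M['m10']/M['m00'],M['m01']/M['m00'],cv2.minAreaRect(c));cs[n]=(M['m10']/M['m00'],M['m01']/M['m00'])
    cv2.drawContours(im,[c],-1,(0,255,0),1)
    cx,cy=(x0+x1)//2,(y0+y1)//2
    cv2.imwrite(f'pics/c_{n}.png',cv2.resize(im[cy-45:cy+45,cx-60:cx+60],None,fx=6,fy=6,interpolation=0))
print(tri(cs['top'],cs['scene']))
# lid corners
for p in [(324,151),(400,178),(371,261),(295,232)]: print(plane('top',*p,.133))
print(plane('top',*cs['top'],.138))
E
```

```text
top [ 12  19  22  23  24  26  31  64  71  79  81  84 105 118 120 121 122 122
 123 124 125]
top 347.5 430.07865707434047 236.19520383693043 ((429.9804992675781, 236.1243896484375), (16.445697784423828, 23.656124114990234), 20.2248592376709)
scene [ 36  40  42  44  75 105 127 128 129 131 131 132]
scene 157.0 277.97452229299364 132.04140127388536 ((278.0500183105469, 132.14999389648438), (10.435516357421875, 20.238576889038086), 71.56505584716797)
(array([ 0.47994451, -0.19605465,  0.13751228]), np.float64(0.003129415916444198))
[0.69139097 0.05568814 0.133     ]
[ 0.6225713  -0.12877761  0.133     ]
[ 0.4225771  -0.05497715  0.133     ]
[0.49405044 0.12816572 0.133     ]
[ 0.48094748 -0.19718051  0.138     ]
```

```bash
python3 - <<'E'
from h import *
im=cv2.hconcat([cv2.resize(cv2.imread('pics/c_top.png'),(400,300)),cv2.resize(cv2.imread('pics/c_scene.png'),(400,300))]);cv2.imwrite('pics/crop.png',im)
P=np.array([[.69139,.05569],[.62257,-.12878],[.42258,-.05498],[.49405,.12817]])
a=P[0]-P[1];b=P[3]-P[2];c=P[0]-P[3];d=P[1]-P[2]
print([np.linalg.norm(v) for v in(a,b,c,d)],P.mean(0))
X=(a+b);print(np.degrees(np.arctan2(X[1],X[0])), np.degrees(np.arctan2(-(c+d)[0],(c+d)[1])))
ctr=P.mean(0);pd=np.array([.4805,-.1966]);v=ctr-pd;print(np.degrees(np.arctan2(v[1],v[0])),np.linalg.norm(v))
E
```

```text
[np.float64(0.19688924119920825), np.float64(0.19660082248047694), np.float64(0.21022946035225412), np.float64(0.21317232489232738)] [5.576475e-01 2.500000e-05]
69.11230106311116 -110.21156005634865
68.57701562015085 0.2112181985086749
```

View pics/crop.png

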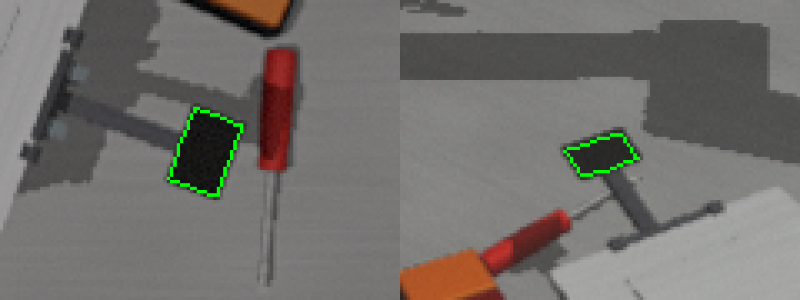

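The crop confirms the black pad on the bin's stem. It triangulates to (0.480, -0.196, 0.1375), which fits the expected z of 0.138. The lid measures 197×212 mm, and the bin's x axis points at about 68.8°. I'll close the fingers and move over the paddle.

```bash
python3 -m inch '[[-1,28,35,0,0,0,0.11],[-1,28,35,0,0,0,0.11],[-1,28,35,0,0,0,0.11],[-1,28,35,0,0,0,0.11],[-1,28,35,0,0,0,0.11],[-1,28,35,0,0,0,0.11],[-1,28,35,0,0,0,0.11],[-1,28,35,0,0,0,0.11]]'
```

```text
time: 0.9
tool_pos: [0.4077, -0.2821, 0.2247]
orientation: [[-0.351, -0.936, -0.009], [-0.937, 0.351, 0.003], [0.001, 0.01, -1.0]]
force: [0.3, -0.8, 0.8]
gripper_width: -0.0002
```

```bash
python3 -m inch '[[-1,24,29,0,0,0,0],[-1,24,28,0,0,0,0],[-1,20,24,-10,0,0,0],[-1,3,3,-20,0,0,0],[-1,0,0,-10,0,0,0],[-1,0,0,0,0,0,0]]'; python3 - <<'E'
from rig import *
import cv2
a=camera("top")[150:310,330:530,::-1];b=camera("scene")[60:220,180:380,::-1]
cv2.imwrite('pics/a1.png',cv2.resize(cv2.hconcat([a,b]),(800,320)))
E
```

```text
time: 1.5
tool_pos: [0.4829, -0.1885, 0.1813]
orientation: [[-0.339, -0.941, -0.012], [-0.941, 0.339, 0.004], [-0.0, 0.012, -1.0]]
force: [-0.4, -1.6, -0.1]
gripper_width: -0.0001
```

View pics/a1.png

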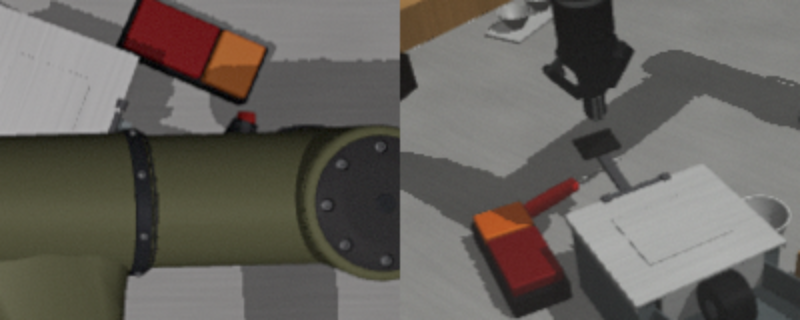

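The left half (top view) has the arm covering the paddle. In the right half (scene view) the closed fingertips are just above the paddle, at about (597,115) over (597,145) in the picture. I'll correct by -3 and -8 mm, then come down to contact.

```bash
python3 -m inch '[[-1,-3,-6,-15,0,0,0],[-1,0,-2,-15,0,0,0],[-1,0,0,-4,0,0,0],[-1,0,0,-5,0,0,0],[-1,0,0,-5,0,0,0],[-1,0,0,-6,0,0,0]]'
```

```text
time: 2.2
tool_pos: [0.4795, -0.2017, 0.1353]
orientation: [[-0.344, -0.939, -0.004], [-0.939, 0.344, -0.001], [0.002, 0.004, -1.0]]
force: [-4.0, -1.7, 9.7]
gripper_width: -0.0003
```

```bash
python3 -m inch '[[-1,0,1,-6,0,0,0],[-1,0,1,-6,0,0,0],[-1,0,1,-6,0,0,0],[-1,0,1,-6,0,0,0],[-1,0,0,-6,0,0,0],[-1,0,0,-6,0,0,0]]'
```

```text
time: 2.8
tool_pos: [0.4796, -0.2046, 0.1102]
orientation: [[-0.345, -0.938, 0.002], [-0.938, 0.345, -0.017], [0.015, -0.008, -1.0]]
force: [-3.5, 1.2, 5.9]
gripper_width: -0.0001
```

```bash
python3 -m inch '[[-1,1,3,-5,0,0,0],[-1,1,3,-5,0,0,0],[-1,0,3,-5,0,0,0],[-1,0,2,-3,0,0,0],[-1,0,1,-1,0,0,0]]'; python3 - <<'E'
from rig import *
import cv2
b=camera("scene")[80:260,180:440,::-1]
cv2.imwrite('pics/a2.png',cv2.resize(b,(780,540)));s=get_state();print(s['tool_pos'],s['force'])
E
```

```text
time: 3.3
tool_pos: [0.4826, -0.1994, 0.0991]
orientation: [[-0.347, -0.938, 0.008], [-0.937, 0.347, -0.032], [0.027, -0.019, -0.999]]
force: [-2.5, -2.8, 6.2]
gripper_width: -0.0
[ 0.48259759 -0.19936579  0.09925358] [-3.24687282 -3.76962533  5.91424553]
```

View pics/a2.png

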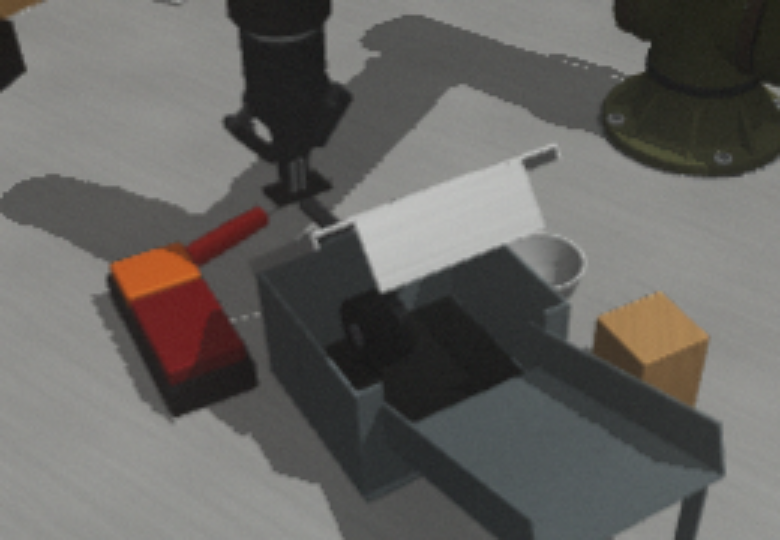

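The lid is up and the lamp has rolled off the chute into the bin, at about (375,330) in the picture. I'll hold so it settles.

```bash
python3 -m inch '[[-1,0,0,-1,0,0,0],[-1,0,0,-1,0,0,0],[-1,0,0,-1,0,0,0],[-1,0,0,-1,0,0,0],[-1,0,0,-1,0,0,0],[-1,0,0,-1,0,0,0],[-1,0,0,-1,0,0,0],[-1,0,0,-1,0,0,0]]'; python3 - <<'E'
from rig import *
import cv2
b=camera("scene")[80:260,180:440,::-1]
cv2.imwrite('pics/a3.png',cv2.resize(b,(780,540)));s=get_state();print(s['tool_pos'],s['force'])
E
```

```text
time: 4.15
tool_pos: [0.4827, -0.1995, 0.0985]
orientation: [[-0.345, -0.938, 0.011], [-0.938, 0.345, -0.034], [0.028, -0.022, -0.999]]
force: [-3.5, 0.4, 5.7]
gripper_width: -0.0003
[ 0.48266298 -0.19956308  0.0984675 ] [-2.79240099  0.27465158  6.43866876]
```

View pics/a3.png

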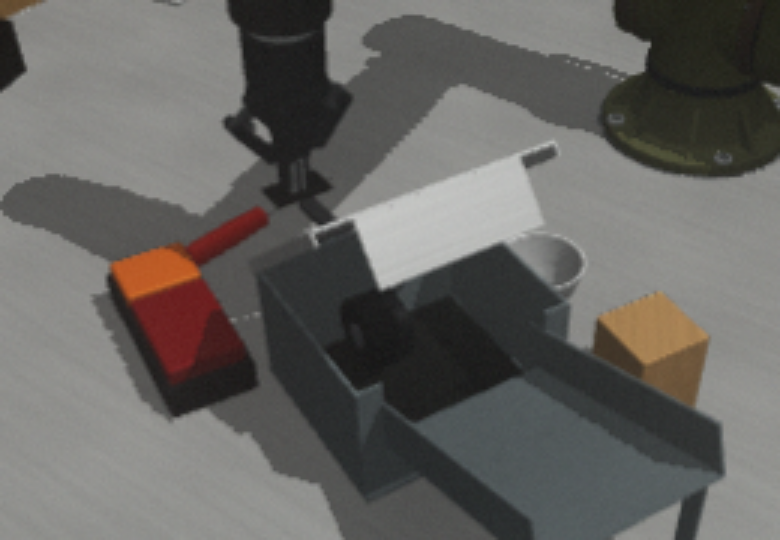

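The lamp sits still at the same pixel in both pictures. I'll check its position, then ease up at about 2–3 mm per row.

```bash
python3 - <<'E'
from h import *
a=np.radians(68.8);R=np.array([[np.cos(a),np.sin(a)],[-np.sin(a),np.cos(a)]])
p=plane('scene',305,190,.039)[:2];c=np.array([.4805,-.1966])+R.T@[.215,0]
print(R@(p-c))
E
python3 -m inch '[[-1,0,0,2,0,0,0],[-1,0,0,2,0,0,0],[-1,0,0,2,0,0,0],[-1,0,0,2,0,0,0]]'
```

```text
[-0.05206606 -0.00508108]
time: 4.6
tool_pos: [0.4828, -0.1992, 0.1099]
orientation: [[-0.345, -0.939, 0.012], [-0.938, 0.344, -0.034], [0.028, -0.024, -0.999]]
force: [-3.3, 2.3, 6.2]
gripper_width: -0.0
```

```bash
python3 -m inch '[[-1,0,0,1.5,0,0,0],[-1,0,0,1.5,0,0,0],[-1,0,0,1.5,0,0,0],[-1,0,0,1.5,0,0,0],[-1,0,0,1.5,0,0,0],[-1,0,0,1.5,0,0,0]]'
```

```text
time: 5.2
tool_pos: [0.4837, -0.197, 0.1253]
orientation: [[-0.343, -0.939, 0.017], [-0.939, 0.342, -0.032], [0.024, -0.027, -0.999]]
force: [-2.9, 3.5, 6.6]
gripper_width: -0.0001
```

```bash
python3 -m inch '[[-1,0,0,1,0,0,0],[-1,0,0,1,0,0,0],[-1,0,0,1,0,0,0],[-1,0,0,1,0,0,0],[-1,0,0,1,0,0,0],[-1,0,0,1,0,0,0]]'
```

```text
time: 5.8
tool_pos: [0.4849, -0.1939, 0.1376]
orientation: [[-0.34, -0.94, 0.022], [-0.94, 0.34, -0.028], [0.019, -0.03, -0.999]]
force: [-2.9, 3.6, 6.2]
gripper_width: -0.0004
```

```bash
python3 -m inch '[[-1,0,0,1,0,0,0],[-1,0,0,1,0,0,0],[-1,0,0,1,0,0,0],[-1,0,0,1,0,0,0],[-1,0,0,1,0,0,0],[-1,0,0,1,0,0,0]]'
```

```text
time: 6.4
tool_pos: [0.4853, -0.1924, 0.1432]
orientation: [[-0.34, -0.94, 0.023], [-0.94, 0.339, -0.025], [0.016, -0.03, -0.999]]
force: [-0.3, 0.3, 0.2]
gripper_width: 0.0
```

Contact has been lost, with the force near 0, so the lid should be shut. I'll lift clear and look.

```bash
python3 -m inch '[[-1,0,0,5,0,0,0],[-1,0,0,15,0,0,0],[-1,0,0,25,0,0,0],[-1,-20,-30,25,0,0,0],[-1,-30,-35,10,0,0,0],[-1,-30,-35,0,0,0,0],[-1,-30,-35,0,0,0,0],[-1,0,0,0,0,0,0]]'; python3 - <<'E'
from rig import *
import cv2
a=camera("top")[90:310,190:490,::-1];b=camera("scene")[90:310,180:480,::-1]
cv2.imwrite('pics/a4.png',cv2.resize(cv2.hconcat([a,b]),(798,293)));cv2.imwrite('pics/a4s.png',cv2.resize(b,(780,572)))
s=get_state();print(s['time'],s['tool_pos'],s['force'],abs(s['dq']).max())
for n,im in(("top",a),("scene",b)):
    o=cv2.imread(f'pics/{n}0.png')[90:310,(190 if n=="top" else 180):(490 if n=="top" else 480)]
    cv2.imwrite(f'pics/d_{n}.png',cv2.absdiff(o,im.copy())*2)
cv2.imwrite('pics/d.png',cv2.resize(cv2.hconcat([cv2.imread('pics/d_top.png'),cv2.imread('pics/d_scene.png')]),(798,293)))
E
```

```text
time: 7.2
tool_pos: [0.3712, -0.3318, 0.235]
orientation: [[-0.336, -0.941, 0.027], [-0.942, 0.335, -0.031], [0.02, -0.036, -0.999]]
force: [-0.5, 0.4, -0.2]
gripper_width: -0.0003
7.3 [ 0.37341763 -0.32956292  0.23430652] [ 0.62805247 -0.13919502  0.17281621] 2.349988527223982
```

View pics/a4.png

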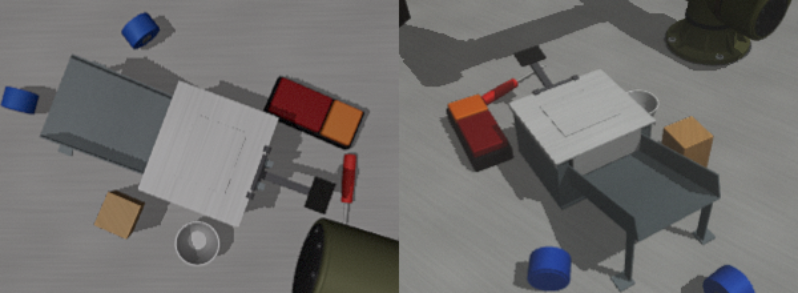

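View pics/d.png

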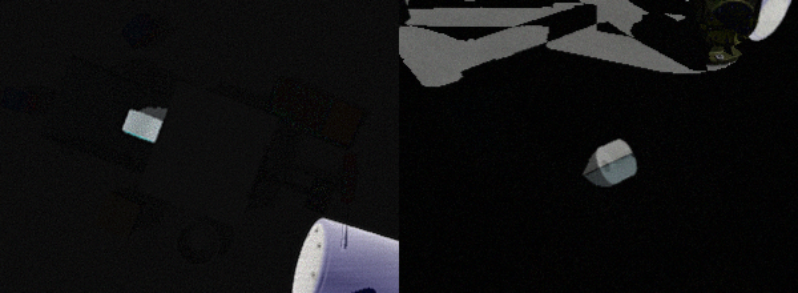

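The lid and paddle show no difference from the start picture, so the lid is fully shut. Only the lamp has gone from the chute, at about (143,124) in the left half and (615,160) in the right half. The bystanders haven't moved and the arm is clear. I'll hand in.

```bash
python3 -m inch '[[-1,0,0,0,0,0,0],[-1,0,0,0,0,0,0],[-1,0,0,0,0,0,0]]'; python3 -c "
from rig import ticket;print(ticket.hand_in())"
```

```text
time: 7.6
tool_pos: [0.3751, -0.3279, 0.2349]
orientation: [[-0.331, -0.943, 0.028], [-0.944, 0.33, -0.03], [0.019, -0.036, -0.999]]
force: [-0.2, 0.3, -0.2]
gripper_width: -0.0002
the job is handed in; nothing more can be done
None
```

I pressed the paddle with the closed fingertips, and the lid lifted and the lamp rolled into the bin. I then eased the lever back up over about 2 s and backed the arm away. The job was handed in at 7.6 s; no verdict is reported.

- **Lamp:** with the lid open it stood still in the bin, at about x = -52 mm, y = -5 mm in the bin's frame. The lid hid it after closing, so that is its last sighting.
- **Lid:** the final pictures show the lid and lever where they were at the start. From the tool's rise the lid closed at about 0.5 rad/s, but I had no direct reading of its speed.
- **Bystanders:** none of the four moved in the final pictures, and the force on the arm was near zero.
- **Deviations:** the tool drifted up to about 8 mm along the paddle and tilted about 2° while pressing. It stayed on the paddle throughout. No check failed.

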